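# Take the intake filter out of the brewery's bench air pump for washing

### The arm

A 6-joint arm with a two-finger parallel gripper is mounted at the origin on the work surface. World frame = base frame: x ahead of the robot, y to its left, z up, the work surface at z = 0. Lengths are in m, angles in rad, forces in N, time in s.
With the tool pointing down it reaches from about 0.375 to 0.975 m from the base axis. Payload 3.8 kg.
Tool frame: the origin (TCP) lies where the fingers leave the gripper's body, on its centre line; the fingertips stand 73 mm ahead of it and the grasp point (between the pads) lies 54 mm ahead of it (nose_length is the distance from the TCP to the fingertips, in m); z points along the fingers, y is the line along which they close (so a half turn about z gives the same grasp; the last joint's range is limited). The gripper opens to 85 mm and grips with 20 to 120 N. Pads are 22 mm wide; open, the fingers measure 114 mm over their backs; the gripper's body (76 mm by 85 mm) begins 54 mm behind the grasp point. The pads swing forward as they close: fully open they stand 13 mm farther back than shut.
Start: joints at [1.242, 0.264, 1.604, -0, 1.274, -0.037], TCP at [0.194, 0.646, 0.304] pointing down, gripper open.
Joint ranges: [-2.63, 2.63], [-0.94, 2.18], [0.31, 2.57], [-1.31, 4.45], [0, 2.66], [-2.55, 2.55]. Speed limits (rad/s): [2.57, 2.57, 3.14, 3.14, 3.14, 3.14].

### API

Orientations are given as a rotation vector (axis times angle).
In Python, from workcell import read_state, read_camera, calibration, finish_job, look_for, cut_out, tip_of, nose_length gives the robot as it stands.
- The arm moves only by the tool step_arm, never from a script. Its argument "targets" is a list of rows, each a list of 3 entries, a list of its own where there are three numbers: the turn, a rotation vector about the tool's x, y, z in rad, then the shift along the tool's x, y, z in mm, then the finger opening in mm, from 0 to 85.4. In form: [[[ax, ay, az], [x, y, z], grip], ...]. A call has 1 to 5 rows; each row shifts and turns the commanded pose from where the row before left it, along the tool's axes as they then stand; what a row does not reach is not made up. A row lasts 1/12 s, in which the tool goes at most 41.7 mm and 7.16 degrees, less where a joint would pass 70% of its speed; a pose out of reach is approached as far as the arm can. A call with a gripper value outside its range is refused whole. The fingers move at their own pace and stop on an object; "grip_force" is the grip in N (left out, the last holds). Time passes only in rows, so rows that do not move let the fingers close. It gives the time, the measured TCP pose, the force, the opening and the grip force at its end, in the units of the state.
- read_state(): the state, without advancing time (a new reading comes with each control period).
- read_camera(name): name is "scene" or "top" or "wrist"; returns the picture (384x512x3 uint8, red, green, blue); there is no depth.
- calibration(name): a dict with "camera_matrix" (3x3 intrinsics, pixels), "dist_coeffs" ([k1, k2, p1, p2, k3] as OpenCV has them; the pictures are not rectified), "R" (3x3) and "t" (3): a world point X has camera coordinates R X + t. Camera axes: x right, y down, z forward; pixel columns grow to the right and rows downward; lengths in m; the calibration is good to about 2 mm. A picture is of the moment at which its call begins: read the wrist's pose just before it. calibration takes no time and is no camera call; for the wrist camera it gives the pose at the moment of the call.
- finish_job(): hands the job in; it is judged then, once.
Trained networks look in the newest picture that a camera, given by its name, has taken for a name from the list of things; names that differ only in an ending like _2 or _b are one class to them, and where a whole thing is asked for, a point or a joint stands for the part that bears it (a point fixed in the world has none). Each returns a list of dicts, best first, with "score" (0 to 1); they miss things now and then, are a little off and sometimes report something else, mostly with a low value. They report only what shows in the picture. A call takes as long as a camera call. They do not tell look-alikes from the thing itself.
- look_for(camera, query): "extent" ([left, top, right, bottom] in pixels, round what is visible of it).
- cut_out(camera, query): "region" (384x512 bool, what is visible of it) and "extent" ([left, top, right, bottom] in pixels, round what is visible of it).
- tip_of(camera, query): "at" ([row, column] in pixels: a listed point, or the origin of a listed thing).
The state is a dict: "time": time; "q": joint angles; "joint_vel": joint speeds; "joint_torque": joint torques, N m; "tool_pos": TCP position; "tcp_rot": TCP orientation; "wrist_force": force on the tool from outside, world axes, zero at the start; "torque": the same for the moment, N m; "width": opening from 0.0 (shut) to 1.0 (fully open); "grip_force": force on a finger pad.
Only numpy, scipy, OpenCV 4.12 (cv2) and the standard library are available. Lean on these libraries where they do the work, as an engineer would, in place of code of your own. Each camera call takes 0.05 s, during which the arm holds its last target. There are 200 camera calls.

### The job

The bench air pump's filter panel is due for a wash. Swing the red tab on the pump's deck well aside (either way), then slide the panel towards the tab's side until its tongue is free of the dark lip, lift it out by its yellow fin and lay it flat, fin up, in about the middle of the blue wash tray, setting it down rather than dropping it. Leave the tab swung aside and everything else on the table where it stands.

Things in the scene. Friction and masses are not known exactly. Their poses are not given: they have to be found in the camera images.
- unit: Bench air pump: fixed grey box, 250 x 250 mm, bright metal deck 90 mm above the table. Origin: centre of its underside. x points from the tab's side to the lip's side, z up. Its deck has a recess 6.5 mm deep, x = -58 to +78, y = -77 to +77 mm, holding the filter panel. A dark steel lip on the deck, 4 mm thick, 150 mm along y, x = +68 to +102 mm, overhangs the recess's +x end by 10 mm.
- tab_pivot (a point): Pivot of the red swing tab, at deck height (90 mm above the table), at x = -85, y = 0 mm in the pump's frame. Its axes are the pump's.
- tab (a joint): Angle of the red tab about its vertical pivot, rad. 0: it points along the pump's +x, over the panel's edge; positive is anticlockwise from above. Starts within 0.25 of 0. Turns both ways to stops at 1.75 and -1.75 with light friction (about 1.5 N at the post) and stays where left. Beyond about 1.25 either way it is clear of the panel.
- tab_post (a point): Middle of the red upright post on the tab, to push it by: 10 mm wide, 20 mm high, 45 mm from the pivot. The tab is a bar 16 mm wide, top 11.5 mm above the deck, rounded end 53 mm from the pivot; the post on it ends 31.5 mm above the deck. The tab overlaps the panel by 12 mm, 1.5 mm above it, and its lower step stops the panel from sliding.
- panel_fin (a point): Centre of the yellow pull fin of the loose black filter panel: 12 mm thick along the panel's x, 56 mm long along y, 40 mm high; 20 mm above the panel's top face, 32 mm above its underside. In place, its axes are the pump's and it is at x = +11, y = 0 mm in the pump's frame; the panel's top face is 5.5 mm above the deck.
- panel: The filter panel, 0.2 to 0.4 kg: 110 x 150 x 12 mm, plus a tongue 5 mm thick on its +x edge, out to x = +65 mm. Origin: centre of the plate's underside, 32 mm below the fin's centre. In place the tongue is 8 mm under the lip: slide it at least 9 mm along the pump's -x to free it; the recess allows 14 mm. Play: 2 mm each way along y and along +x.
- tray: The blue open wash tray, fixed: 230 x 230 mm outside, 45 mm high, walls and floor 5 mm thick. Origin: centre of its underside, on the table. It stands to one side of the pump, left or right.
- stopper: Bystander: black rubber stopper, 30 mm wide, 28 mm high, standing on the pump's deck beside the tab near the deck's corner, on the pump's +y side, at about x = -88, y = +95 mm in its frame. Origin: centre of its foot.
- bottle_a: Bystander: amber bottle with label, 62 mm wide, 220 mm high; origin at its foot.
- bottle_b: Bystander: amber bottle without label, 62 mm wide, 220 mm high; origin at its foot.
- tulip: Bystander: stemmed tasting glass, 80 mm wide, 140 mm high; origin at its foot.
- tumbler: Bystander: clear tumbler, 76 mm wide, 90 mm high; origin at its foot.
- can: Bystander: drinks can, 66 mm wide, 122 mm high; origin at its foot.
- phone: Bystander: black phone lying flat, 150 x 72 x 9 mm; origin under its centre.
Not all that is in view belongs to the job. What is shaped like the panel but green or turquoise is not meant.

How it is judged:
By the outcome, as a careful person would: the job done as asked, in the order asked, and still so for the second after the job is handed in, with the robot touching nothing.
It also fails if it takes over 59 s, if anything falls off the work surface, if the arm or the gripper's body presses on something with over 40 N, if the wrist force passes 120 N, or if a joint passes its speed limit or range.

## Working session

There is one attempt and no reset: what is moved stays moved. The work goes in short steps, Python scripts to look and compute and a tool call to move; the robot and the scene stay as the last step left them, time stands still between calls to the robot, and variables do not carry over. Pictures are saved under pics/ and viewed, at most 10 in all, crops included, and the job is handed in when it is done.

Besides the shell and the picture viewer there is one more tool, called after "Call:" as name([rows], argument=value, ...), one row to a line, values as JSON. step_arm: Moves the arm, as the interface text tells. Its arguments: {"type":"object","properties":{"targets":{"type":"array","items":{"type":"array"}},"grip_force":{"type":"number"}},"required":["targets"]}

```bash
mkdir -p pics; ls; python3 - <<'E'
from workcell import *
import cv2,numpy as np
s=read_state();print(s)
a=read_camera("scene");b=read_camera("top")
cv2.imwrite("pics/a.png",cv2.resize(a[:,:,::-1],(800,600)))
cv2.imwrite("pics/b.png",cv2.resize(b[:,:,::-1],(800,600)))
for c in("scene","top"):
  k=calibration(c);print(c,k)
  for q in("tab_post","panel_fin","tray","unit","tab_pivot","stopper"):
    print(q,[(np.round(d["at"],1),round(d["score"],2)) for d in tip_of(c,q)[:3]])
E
```

```text
pics
{'time': 0.0, 'q': array([ 1.24209474e+00,  2.64783356e-01,  1.60535611e+00, -1.04182693e-05,
        1.27366478e+00, -3.68904394e-02]), 'joint_vel': array([-1.38729155e-03, -1.07085764e-03, -1.68953391e-04, -6.37448029e-05,
        5.42288484e-04,  3.31082557e-04]), 'joint_torque': array([-5.69441290e-04, -5.15115094e+01, -3.67311251e+01,  2.23704797e-04,
        1.32822039e-02,  4.81743541e-05]), 'tool_pos': array([0.19400954, 0.64594383, 0.30255113]), 'tcp_rot': array([-0.45668921, -3.10782293,  0.0034185 ]), 'wrist_force': array([0.22923258, 0.03776897, 0.41978719]), 'torque': array([-0.03583258, -0.0148719 , -0.01787244]), 'grip_force': 0.0, 'width': 1.0034303725820237}
scene {'camera_matrix': array([[433.3619379 ,   0.        , 252.74850236],
       [  0.        , 433.3619379 , 193.34977792],
       [  0.        ,   0.        ,   1.        ]]), 'dist_coeffs': array([-0.05562409,  0.        ,  0.        ,  0.        ,  0.        ]), 'R': array([[ 0.81659039,  0.57689746,  0.01922141],
       [ 0.36689196, -0.4930469 , -0.78885679],
       [-0.44561242,  0.65122506, -0.61427
[... 585 characters left out ...]
rray([-0.04559814,  0.        ,  0.        ,  0.        ,  0.        ]), 'R': array([[ 0.0154848 , -0.99979512,  0.01303595],
       [-0.99668873, -0.01647489, -0.07962513],
       [ 0.07982358, -0.0117598 , -0.99673964]]), 't': array([-0.03275426,  0.52102873,  1.44230417])}
tab_post [(array([194.4, 313.3]), 0.61), (array([198.3, 382. ]), 0.27)]
panel_fin [(array([271.5, 335.8]), 0.95), (array([111.1, 300.5]), 0.82), (array([180. , 317.7]), 0.71)]
tray [(array([175.2, 199.1]), 0.91)]
unit [(array([185.1, 313.3]), 0.9)]
tab_pivot [(array([209.4, 311.3]), 0.92), (array([178.7, 319.5]), 0.75), (array([187.2, 312.4]), 0.69)]
stopper [(array([199.8, 283.6]), 0.44), (array([180.3, 312.4]), 0.41)]
```

View pics/a.png

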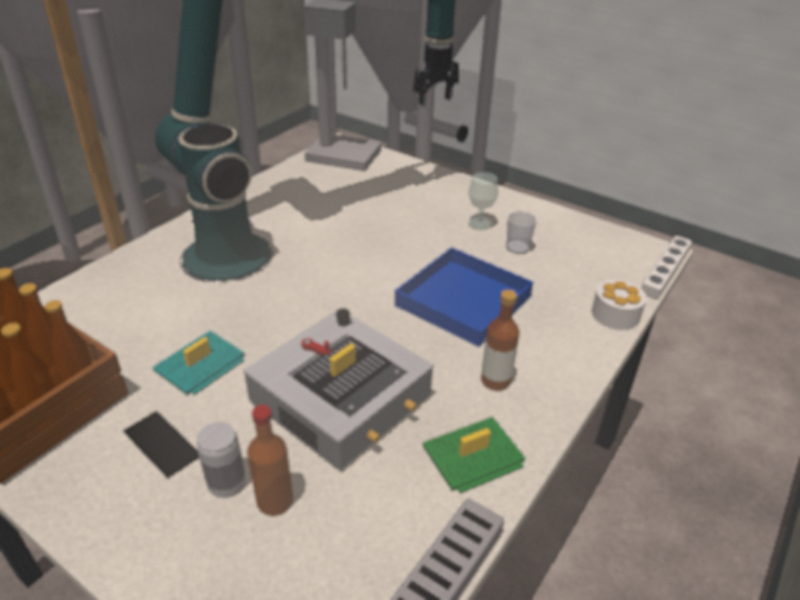

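View pics/b.png

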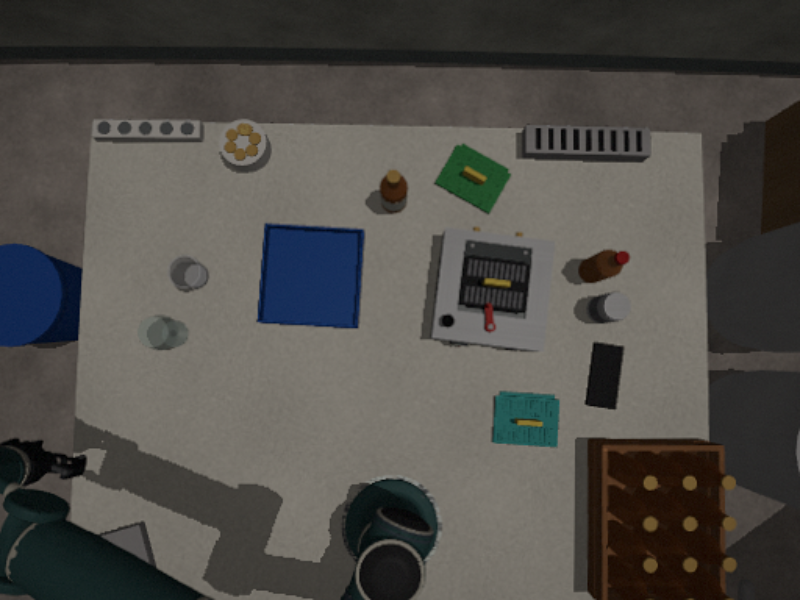

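The true target is the black panel on the pump: its fin is at about (496,282) in the enlarged top picture. The green one at (474,175) and the turquoise one at (529,423) are decoys lying on the table. The stopper is on the left (+y) at (447,321), so I'll swing the tab towards −y. The tray is on the left.

```bash
cat >h.py <<'E'
from workcell import *
import cv2,numpy as np
from scipy.spatial.transform import Rotation as Ro
def back(k,rc,z):
    u=cv2.undistortPoints(np.array([[[rc[1],rc[0]]]],float),k["camera_matrix"],k["dist_coeffs"])[0,0]
    R,t=k["R"],k["t"];d=R.T@np.array([u[0],u[1],1]);c=-R.T@t
    return c+d*(z-c[2])/d[2]
def proj(k,X):
    p,_=cv2.projectPoints(np.array(X,float).reshape(-1,3),cv2.Rodrigues(k["R"])[0],k["t"],k["camera_matrix"],k["dist_coeffs"])
    return p[:,0]
E
python3 - <<'E'
from h import *
k=calibration("top");s=calibration("scene")
f=.64
P=lambda n,x,y,z:print(n,back(k,(y*f,x*f),z).round(3))
P("fin",496.5,281.3,.1155)
print("fin scene",back(s,(230.1,218.2),.1155).round(3))
print("pivot",back(k,(209.4,311.3),.09).round(3),back(s,(217.7,197),.09).round(3))
print("post",back(k,(194.4,313.3),.111).round(3),back(s,(221.1,210.7),.111).round(3))
for c in[(442,229),(553,236),(544,350),(434,340)]:P("deck",*c,.09)
for c in[(263,225),(364,230),(358,327),(259,321)]:P("tray",*c,.045)
P("bottA cap",393,177,.22);P("bottB cap",622,257,.22);P("can",610,300,.122);P("stop",447,321,.118)
print("tray",back(k,(175.2,199.1),0).round(3))
P("tumb",195,275,.09);P("tulip",155,332,.14)
w=calibration("wrist");st=read_state();T=Ro.from_rotvec(st["tcp_rot"]).as_matrix()
print("cam in tool",(T.T@(-w["R"].T@w["t"]-st["tool_pos"])).round(3),(T.T@w["R"].T).round(3),w["camera_matrix"][0,0]);print(T.round(3),nose_length)
E
```

```text
fin [ 0.558 -0.224  0.115]
fin scene [ 0.55  -0.222  0.116]
pivot [ 0.458 -0.206  0.09 ] [ 0.445 -0.196  0.09 ]
post [ 0.509 -0.209  0.111] [ 0.504 -0.201  0.111]
deck [ 0.677 -0.105  0.09 ]
deck [ 0.666 -0.355  0.09 ]
deck [ 0.409 -0.334  0.09 ]
deck [ 0.428 -0.089  0.09 ]
tray [0.688 0.307 0.045]
tray [0.68  0.073 0.045]
tray [0.456 0.082 0.045]
tray [0.466 0.308 0.045]
bottA cap [0.757 0.006 0.22 ]
bottB cap [ 0.601 -0.465  0.22 ]
can [ 0.52  -0.472  0.122]
stop [ 0.469 -0.116  0.118]
tray [0.581 0.198 0.   ]
tumb [0.564 0.445 0.09 ]
tulip [0.434 0.51  0.14 ]
cam in tool [ 0.082  0.    -0.07 ] [[ 0.001 -0.946 -0.326]
 [ 1.     0.001  0.001]
 [-0.001 -0.326  0.946]] 313.37750594689817
[[-0.958  0.288  0.   ]
 [ 0.288  0.958  0.   ]
 [-0.     0.    -1.   ]] 0.0726
```

Call:
step_arm([
  [[0,0,0.054],[-39.8,-8.5,0],0],
  [[0,0,0.054],[-39.8,-8.5,0],0],
  [[0,0,0.054],[-39.8,-8.5,0],0],
  [[0,0,0.054],[-39.8,-8.5,0],0],
  [[0,0,0.054],[-39.8,-8.5,0],0],
])

```text
time: 1.12
tool_pos: [0.3619, 0.5293, 0.304]
tcp_rot: [0.874, 3.017, 0.001]
wrist_force: [0.5, 1.2, -1.0]
width: 0.302
grip_force: 0.0
```

Call:
step_arm([
  [[0,0,0.054],[-39.8,-8.5,0],0],
  [[0,0,0.054],[-39.8,-8.5,0],0],
  [[0,0,0.054],[-39.8,-8.5,0],0],
  [[0,0,0.054],[-39.8,-8.5,0],0],
  [[0,0,0.054],[-39.8,-8.5,0],0],
])

```text
time: 1.53
tool_pos: [0.491, 0.3722, 0.3041]
tcp_rot: [1.273, 2.872, 0.001]
wrist_force: [-0.1, 0.6, 0.2]
width: 0.002
grip_force: 0.0
```

Call:
step_arm([
  [[0,0,0.054],[-39.8,-8.5,0],0],
  [[0,0,0.054],[-39.8,-8.5,0],0],
  [[0,0,0.054],[-39.8,-8.5,0],0],
  [[0,0,0.054],[-39.8,-8.5,0],0],
  [[0,0,0.054],[-39.8,-8.5,0],0],
])

```text
time: 1.95
tool_pos: [0.5734, 0.1867, 0.3042]
tcp_rot: [1.648, 2.674, 0.001]
wrist_force: [0.7, 0.3, -0.5]
width: 0.003
grip_force: 0.0
```

Call:
step_arm([
  [[0,0,0.054],[-39.8,-8.5,0],0],
  [[0,0,0.054],[-39.8,-8.5,0],0],
  [[0,0,0.054],[-39.8,-8.5,0],0],
  [[0,0,0.054],[-39.8,-8.5,0],0],
  [[0,0,0.054],[-39.8,-8.5,0],0],
])

```text
time: 2.37
tool_pos: [0.6033, -0.014, 0.3041]
tcp_rot: [1.993, 2.428, 0.001]
wrist_force: [1.0, -0.2, 0.7]
width: 0.0
grip_force: 0.0
```

Call:
step_arm([
  [[0,0,0.054],[-39.8,-8.5,0],0],
  [[0,0,0.054],[-39.8,-8.5,0],0],
  [[0,0,0.054],[-39.8,-8.5,0],0],
  [[0,0,0.054],[-39.8,-8.5,0],0],
  [[0,0,0],[0,0,0],0],
])

```text
time: 2.78
tool_pos: [0.5867, -0.1806, 0.3041]
tcp_rot: [2.247, 2.192, -0.005]
wrist_force: [0.6, 0.4, 0.0]
width: -0.001
grip_force: 0.0
```

```bash
python3 - <<'E'
from h import *
s=read_state();k=calibration("wrist");a=read_camera("wrist")
cv2.imwrite("pics/w1.png",cv2.resize(a[:,:,::-1],(800,600)))
np.savez("w1.npz",a=a,**k)
T=Ro.from_rotvec(s["tcp_rot"]).as_matrix();print(s["tool_pos"].round(4),T.round(3).tolist())
for q,z in(("tab_post",.1115),("tab_pivot",.09),("panel_fin",.1155),("stopper",.09)):
  for d in tip_of("wrist",q)[:2]:print(q,np.round(d["at"],1),round(d["score"],2),back(k,d["at"],z).round(4))
E
```

```text
[ 0.5867 -0.1806  0.3041] [[0.025, 1.0, -0.0], [1.0, -0.025, -0.004], [-0.004, -0.0, -1.0]]
tab_post [211.9 170. ] 0.9 [ 0.5065 -0.2048  0.1115]
tab_pivot [207.9 132. ] 0.57 [ 0.4619 -0.2086  0.09  ]
panel_fin [227.1 223.8] 0.96 [ 0.5553 -0.2191  0.1155]
panel_fin [159.3 459.7] 0.74 [ 0.7638 -0.16    0.1155]
stopper [109.6 127.1] 0.85 [ 0.4717 -0.1142  0.09  ]
```

View pics/w1.png

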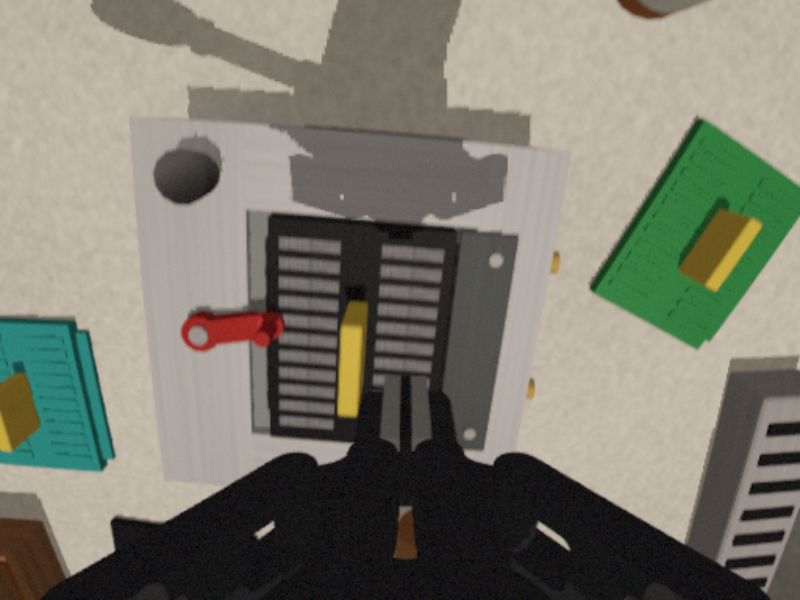

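The wrist picture shows the black panel, its fin about (352,360), the red tab pivot at (198,333) and its post at (267,328), and the stopper at (188,175). This is the panel under the dark lip on the pump. Next I fit the pump's pose from the deck corners and lip.

```bash
python3 - <<'E'
from h import *
k=np.load("w1.npz")
f=.64
B=lambda x,y,z:back(k,(y*f,x*f),z)
# model points (pump frame, mm) vs pixels at 800x600
m=[(-125,125,90,133,117),(125,125,90,568,153),(-125,-125,90,163,480),(-85,0,101.5,198,331),(68,75,94,462,230),(102,75,94,517,237),(102,-75,94,485,449)]
W=np.array([B(u,v,z/1e3) for *_,z,u,v in m])[:,:2]; M=np.array([p[:2] for p in m])/1e3
from scipy.optimize import least_squares
def g(p):
    c,s=np.cos(p[2]),np.sin(p[2]);return (M@np.array([[c,s],[-s,c]])+p[:2]-W)
r=least_squares(lambda p:g(p).ravel(),[.545,-.22,-.07]);p=r.x
print("pump",p.round(4));print((g(p)*1e3).round(1).tolist())
c,s=np.cos(p[2]),np.sin(p[2]);R=np.array([[c,-s],[s,c]])
I=lambda w:(R.T@(np.array(w)[:2]-p[:2])*1e3).round(1)
print("fin top ends",I(B(356,302,.1355)),I(B(347,416,.1355)),"fin net",I(back(k,(227.1,223.8),.1155)),"post",I(back(k,(211.9,170),.1115)))
print("post top",I(B(270,326,.1215)))
for q in[(11,0),(-40,22),(-85,0)]:print(q,(R@np.array(q)/1e3+p[:2]).round(4))
E
```

```text
pump [ 0.546  -0.2189 -0.1087]
[[-2.4, 1.4], [1.9, 1.2], [0.1, 0.3], [0.2, -1.7], [-0.2, -0.1], [1.4, 0.9], [-0.9, -2.0]]
fin top ends [12.7 40.9] [ 11.1 -27.7] fin net [9.3 0.8] post [-40.8   9.8]
post top [-35.6  17.5]
(11, 0) [ 0.5569 -0.2201]
(-40, 22) [ 0.5086 -0.1927]
(-85, 0) [ 0.4615 -0.2097]
```

Call:
step_arm([
  [[0,0,0.084],[0,0,0],0],
  [[0,0,0],[-3,-40,0],0],
  [[0,0,0],[-2.5,-41,0],0],
  [[0,0,0],[0,0,40],0],
  [[0,0,0],[0,0,40],0],
])

```text
time: 3.45
tool_pos: [0.5082, -0.1702, 0.2279]
tcp_rot: [2.321, 2.103, 0.008]
wrist_force: [1.1, -0.7, -0.4]
width: 0.002
grip_force: 0.0
```

Call:
step_arm([
  [[0,0,0],[0,0,30],0],
  [[0,0,0],[0,0,8],0],
  [[0,0,0],[0,0,5],0],
  [[0,0,0],[0,0,0],0],
  [[0,0,0],[0,0,0],0],
])

```text
time: 3.87
tool_pos: [0.5084, -0.171, 0.1826]
tcp_rot: [2.328, 2.106, 0.002]
wrist_force: [0.4, 0.3, 1.0]
width: -0.004
grip_force: 0.0
```

```bash
cat >>h.py <<'E'
PU=np.array([.546,-.2189,-.1087])
def pf(w,p=PU):
    c,s=np.cos(p[2]),np.sin(p[2]);return (np.array([[c,s],[-s,c]])@(np.array(w)[:2]-p[:2])*1e3).round(1)
def rep():
    s=read_state();T=Ro.from_rotvec(s["tcp_rot"]).as_matrix()
    print(round(s["time"],2),"tcp pump",pf(s["tool_pos"]),"z",s["tool_pos"][2].round(4),"yawerr",round(np.arctan2(T[1,1],T[0,1])-PU[2],4),"toolz",T[:,2].round(4),s["wrist_force"].round(1),s["width"])
E
python3 - <<'E'
from h import *
rep()
a=read_camera("wrist");cv2.imwrite("pics/w2.png",a[:,:,::-1])
E
```

```text
3.87 tcp pump [-42.5  43.5] z 0.1826 yawerr 0.0089 toolz [ 2.6e-03 -9.0e-04 -1.0e+00] [0.4 0.3 1. ] -0.004043253715641262
```

View pics/w2.png

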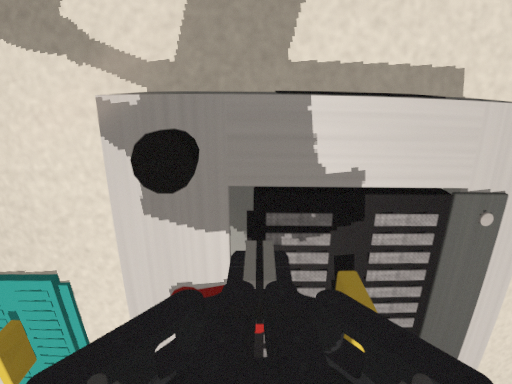

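Call:
step_arm([
  [[0,0,0],[-12,1,0],0],
  [[0,0,0],[-12,1,0],0],
  [[0,0,0],[-12,0,0],0],
  [[0,0,0],[-12,0,0],0],
  [[0,0,0],[-11,0,0],0],
])

```text
time: 4.33
tool_pos: [0.5023, -0.2315, 0.181]
tcp_rot: [-2.331, -2.105, 0.0]
wrist_force: [-0.2, 2.1, 0.8]
width: 0.002
grip_force: 0.7
```

Call:
step_arm([
  [[0,0,0],[-7,-3,0],0],
  [[0,0,0],[-7,-5,0],0],
  [[0,0,0],[-6,-6,0],0],
  [[0,0,0],[-5,-8,0],0],
  [[0,0,0],[-4,-8,0],0],
])

```text
time: 4.75
tool_pos: [0.4695, -0.2563, 0.1805]
tcp_rot: [-2.331, -2.106, -0.001]
wrist_force: [2.3, 1.1, -1.0]
width: 0.002
grip_force: 0.9
```

```bash
python3 - <<'E'
from h import *
rep()
k=calibration("top");read_camera("top")
for q,z in(("tab_post",.1115),("tab_pivot",.09)):
  for d in tip_of("top",q)[:2]:print(q,round(d["score"],2),pf(back(k,d["at"],z)))
E
```

```text
4.75 tcp pump [-72.  -45.5] z 0.1805 yawerr 0.0074 toolz [ 2.e-04  4.e-04 -1.e+00] [ 2.3  1.1 -1. ] 0.002053862215989439
tab_post 0.71 [ 1.1 10.6]
tab_post 0.39 [-88.8 -39. ]
tab_pivot 0.68 [-92.8  -4.4]
tab_pivot 0.63 [-81.8 -47.3]
```

Call:
step_arm([
  [[0,0,0],[0,5,0],0],
  [[0,0,0],[3,5,-35],0],
  [[0,0,0],[10,10,-38],45],
  [[0,0,0],[25,30,-10],45],
  [[0,0,0],[25,30,-10],45],
])

```text
time: 5.32
tool_pos: [0.5583, -0.2021, 0.2776]
tcp_rot: [2.329, 2.1, 0.003]
wrist_force: [-0.0, -0.8, -0.9]
width: 0.42
grip_force: 0.0
```

Call:
step_arm([
  [[0,0,0.008],[22,3,-10],45],
  [[0,0,0],[0,0,0],45],
  [[0,0,0],[0,0,0],45],
])

```text
time: 5.57
tool_pos: [0.5627, -0.1789, 0.2847]
tcp_rot: [2.335, 2.099, 0.0]
wrist_force: [-0.4, -0.3, -1.0]
width: 0.53
grip_force: 0.0
```

```bash
python3 - <<'E'
from h import *
rep();k=calibration("wrist");a=read_camera("wrist");np.savez("w3.npz",a=a,**k)
cv2.imwrite("pics/w3.png",cv2.resize(a[:,:,::-1],(800,600)))
for q,z in(("tab_post",.1115),("panel_fin",.1155),("stopper",.09)):
  for d in tip_of("wrist",q)[:2]:print(q,np.round(d["at"],1),round(d["score"],2),pf(back(k,d["at"],z)))
E
```

```text
5.57 tcp pump [12.3 41.6] z 0.2847 yawerr 0.0027 toolz [ 0.0015 -0.0012 -1.    ] [-0.4 -0.3 -1. ] 0.5300485866953353
tab_post [283.8 142.7] 0.71 [-93.8 -48.5]
tab_post [344.2 304.3] 0.52 [  60.5 -120.4]
panel_fin [292.1  26.3] 0.97 [-211.3  -59.9]
panel_fin [149.1 492.3] 0.93 [203.2  81. ]
stopper [125.2 140.8] 0.8 [-85.8  94. ]
```

View pics/w3.png

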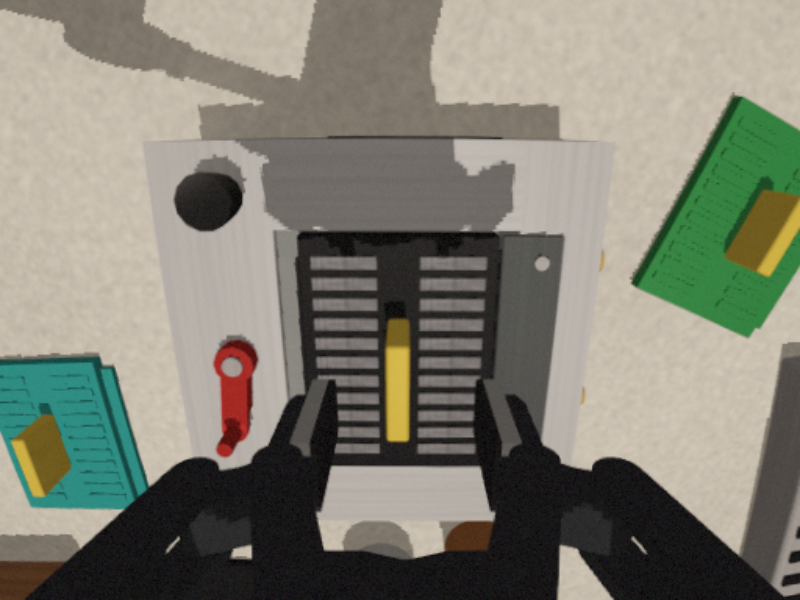

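The tab now points to −y: pivot (235,362), post about (228,445). It is clear of the panel. The fin stands vertical at column ≈398, rows about 346–441.

```bash
python3 - <<'E'
from h import *
k=np.load("w3.npz");f=.64
for n,x,y in(("far",398.5,346),("near",398.5,441),("nl",386,441),("nr",411,441)):print(n,pf(back(k,(y*f,x*f),.1355)))
a=k["a"].astype(int);m=(a[...,0]>150)&(a[...,2]<110)&(a[...,1]>120);m[:, :230]=0;m[:,280:]=0
r,c=np.nonzero(m);print(r.min(),r.max(),c.min(),c.max())
for X in[(11,0)]:
  cs,s=np.cos(PU[2]),np.sin(PU[2]);R=np.array([[cs,-s],[s,cs]])
  for z,q in((.1355,(5,28)),(.1355,(17,28)),(.1355,(5,-28)),(.1355,(17,-28))):
    w=R@np.array(q)/1e3+PU[:2];print(q,(proj(k,[[*w,z]])[0]/f).round())
E
```

```text
far [11.  26.6]
near [ 11.  -28.4]
nl [  4.4 -28.5]
nr [ 17.6 -28.4]
222 281 247 261
(5, 28) [386. 343.]
(17, 28) [411. 343.]
(5, -28) [387. 440.]
(17, -28) [410. 440.]
```

Call:
step_arm([
  [[0,0,0],[-38,-1.3,0],45],
  [[0,0,0],[-4,0,20],45],
  [[0,0,0],[0,0,38],45],
  [[0,0,0],[0,0,35],45],
  [[0,0,0],[0,0,12],45],
])

```text
time: 6.18
tool_pos: [0.5512, -0.2211, 0.1728]
tcp_rot: [-2.335, -2.089, 0.006]
wrist_force: [-2.3, 0.5, -0.2]
width: 0.529
grip_force: 0.0
```

Call:
step_arm([
  [[0,0,0],[0,0,4],45],
  [[0,0,0],[0,0,0],45],
  [[0,0,0],[0,0,0],45],
])

```text
time: 6.43
tool_pos: [0.5563, -0.2219, 0.1765]
tcp_rot: [2.338, 2.095, 0.001]
wrist_force: [0.6, -0.2, 0.6]
width: 0.527
grip_force: 0.0
```

```bash
python3 -c "
from h import *
rep()"
```

```text
6.43 tcp pump [10.6 -1.9] z 0.1765 yawerr -0.0006 toolz [ 0.0021 -0.001  -1.    ] [ 0.6 -0.2  0.6] 0.5269480750372494
```

Aligned. Close on the fin.

Call:
step_arm([
  [[0,0,0],[0,0,0],25],
  [[0,0,0],[0,0,0],15],
  [[0,0,0],[0,0,0],0],
  [[0,0,0],[0,0,0],0],
  [[0,0,0],[0,0,0],0],
], grip_force=60)

```text
time: 6.85
tool_pos: [0.5564, -0.2217, 0.1772]
tcp_rot: [2.336, 2.096, 0.002]
wrist_force: [-1.6, -0.0, 6.8]
width: 0.129
grip_force: 60.7
```

Call:
step_arm([
  [[0,0,0],[0,0,0],0],
  [[0,0,0],[0,0,0],0],
  [[0,0,0],[0,0,0],0],
])

```text
time: 7.1
tool_pos: [0.5564, -0.2217, 0.1772]
tcp_rot: [2.337, 2.096, 0.002]
wrist_force: [-1.7, 0.6, 7.5]
width: 0.132
grip_force: 60.7
```

Call:
step_arm([
  [[0,0,0],[0,-3,-0.5],0],
  [[0,0,0],[0,-3,0],0],
  [[0,0,0],[0,-3,0],0],
  [[0,0,0],[0,-3,0],0],
  [[0,0,0],[0,0,0],0],
])

```text
time: 7.52
tool_pos: [0.5447, -0.2205, 0.1772]
tcp_rot: [2.336, 2.094, 0.003]
wrist_force: [3.8, -1.8, 5.2]
width: 0.131
grip_force: 60.5
```

```bash
python3 -c "
from h import *
rep()"
```

```text
7.52 tcp pump [-1.1 -1.7] z 0.1772 yawerr -0.0004 toolz [ 0.0043 -0.0016 -1.    ] [ 3.8 -1.8  5.2] 0.13072549791089694
```

Call:
step_arm([
  [[0,0,0],[0,0,-2],0],
  [[0,0,0],[0,0,-3],0],
  [[0,0,0],[0,0,-4],0],
  [[0,0,0],[0,0,-5],0],
  [[0,0,0],[0,0,0],0],
])

```text
time: 7.93
tool_pos: [0.5433, -0.2199, 0.1897]
tcp_rot: [-2.339, -2.097, 0.0]
wrist_force: [0.6, -0.9, -2.8]
width: 0.128
grip_force: 59.2
```

```bash
python3 - <<'E'
from h import *
rep();a=read_camera("wrist");cv2.imwrite("pics/w4.png",a[:,:,::-1])
E
```

```text
7.93 tcp pump [-2.6 -1.3] z 0.1897 yawerr -0.0003 toolz [-4.e-04  0.e+00 -1.e+00] [ 0.6 -0.9 -2.8] 0.12809352673659966
```

View pics/w4.png

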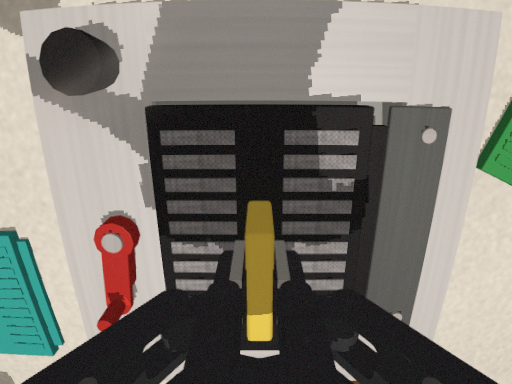

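Call:
step_arm([
  [[0,0,0],[0,0,-15],0],
  [[0,0,0],[0,0,-32],0],
  [[0,0,0],[0,0,-35],0],
  [[0,0,0],[8,0,-22],0],
  [[0,0,0],[22,-1,-8],0],
])

```text
time: 8.4
tool_pos: [0.5476, -0.1926, 0.3065]
tcp_rot: [2.336, 2.089, 0.004]
wrist_force: [0.7, -0.1, -2.9]
width: 0.131
grip_force: 59.4
```

Call:
step_arm([
  [[0,0,0],[35,-1.3,0],0],
  [[0,0,0],[38,-1.3,0],0],
  [[0,0,0],[38,-1.3,0],0],
  [[0,0,0],[38,-1.3,0],0],
  [[0,0,0],[38,-1.3,0],0],
])

```text
time: 8.82
tool_pos: [0.5591, -0.0018, 0.3011]
tcp_rot: [-2.339, -2.096, 0.001]
wrist_force: [1.0, -0.5, -3.1]
width: 0.129
grip_force: 59.2
```

Call:
step_arm([
  [[0,0,0],[38,-1.3,0],0],
  [[0,0,0],[38,-1.3,0],0],
  [[0,0,0],[38,-1.3,0],0],
  [[0,0,0],[36,-1.3,0],0],
  [[0,0,0],[30,-1.3,0],0],
])

```text
time: 9.23
tool_pos: [0.5722, 0.1788, 0.3009]
tcp_rot: [-2.337, -2.098, 0.001]
wrist_force: [0.8, -0.2, -3.4]
width: 0.128
grip_force: 59.2
```

Call:
step_arm([
  [[0,0,-0.04],[12,0,0],0],
  [[0,0,-0.04],[6,0,0],0],
  [[0,0,0],[0,0,0],0],
  [[0,0,0],[0,0,0],0],
])

```text
time: 9.57
tool_pos: [0.5742, 0.194, 0.3008]
tcp_rot: [-2.253, -2.189, 0.002]
wrist_force: [-0.6, -0.3, -2.9]
width: 0.128
grip_force: 59.2
```

```bash
python3 - <<'E'
from h import *
s=read_state();rep();k=calibration("wrist");a=read_camera("wrist");b=read_camera("top");kt=calibration("top")
cv2.imwrite("pics/w5.png",np.hstack([a,b])[:,:,::-1][:, :1024][:, ::1] if 0 else cv2.resize(np.hstack([a,b])[:,:,::-1],(800,300)))
T=Ro.from_rotvec(s["tcp_rot"]).as_matrix();print(s["tool_pos"],T.round(3).tolist())
for c,kk in(("wrist",k),("top",kt)):
  for d in tip_of(c,"tray")[:1]:print(c,d["score"],back(kk,d["at"],0).round(3))
r=cut_out("top","tray")[0]["region"]
rc=cv2.minAreaRect(np.argwhere(r).astype(np.float32));print(rc,back(kt,rc[0],.03))
E
```

```text
9.57 tcp pump [-16.8 413.5] z 0.3008 yawerr 0.0799 toolz [-1.1e-03 -9.0e-04 -1.0e+00] [-0.6 -0.3 -2.9] 0.12814776431250877
[0.57415768 0.19396308 0.30081839] [[0.029, 1.0, -0.001], [1.0, -0.029, -0.001], [-0.001, -0.001, -1.0]]
top 0.87 [0.578 0.201 0.   ]
((175.480224609375, 198.98294067382812), (66.59532928466797, 65.74579620361328), 85.76361083984375) [0.57685459 0.19465313 0.03      ]
```

View pics/w5.png

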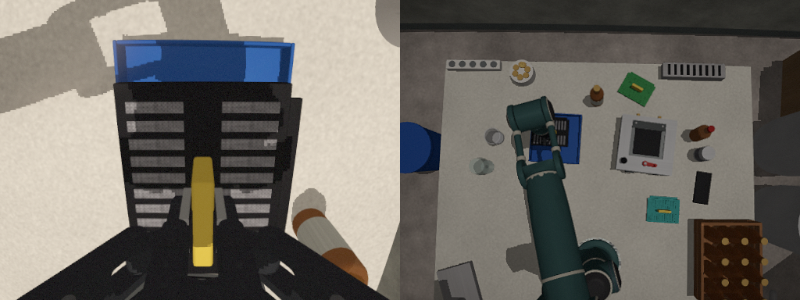

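Call:
step_arm([
  [[0,0,0],[2,2,30],0],
  [[0,0,0],[0,0,40],0],
  [[0,0,0],[0,0,40],0],
  [[0,0,0],[0,0,38],0],
  [[0,0,0],[0,0,25],0],
])

```text
time: 10.23
tool_pos: [0.5744, 0.1947, 0.1244]
tcp_rot: [-2.253, -2.186, 0.007]
wrist_force: [-0.2, 0.2, -4.3]
width: 0.126
grip_force: 59.1
```

Call:
step_arm([
  [[0,0,0],[0,0,12],0],
  [[0,0,0],[0,0,7],0],
  [[0,0,0],[0,0,4],0],
  [[0,0,0],[0,0,2],0],
  [[0,0,0],[0,0,0],0],
])

```text
time: 10.65
tool_pos: [0.578, 0.1964, 0.1052]
tcp_rot: [2.252, 2.188, 0.005]
wrist_force: [0.9, 0.4, -2.6]
width: 0.129
grip_force: 59.1
```

Call:
step_arm([
  [[0,0,0],[0,0,2],0],
  [[0,0,0],[0,0,1.5],0],
  [[0,0,0],[0,0,1.5],0],
  [[0,0,0],[0,0,1],0],
  [[0,0,0],[0,0,0],0],
])

```text
time: 11.07
tool_pos: [0.5771, 0.1963, 0.0987]
tcp_rot: [2.253, 2.189, 0.002]
wrist_force: [-1.5, -0.7, 3.0]
width: 0.132
grip_force: 60.1
```

Call:
step_arm([
  [[0,0,0],[0,0,0.5],0],
  [[0,0,0],[0,0,0],0],
])

```text
time: 11.23
tool_pos: [0.5771, 0.1963, 0.0987]
tcp_rot: [2.253, 2.189, 0.002]
wrist_force: [-3.6, -0.6, 7.1]
width: 0.129
grip_force: 60.9
```

Set down: the force changed from −3 to +7 N. Release and retreat.

Call:
step_arm([
  [[0,0,0],[0,0,0],16],
  [[0,0,0],[0,0,0],25],
  [[0,0,0],[0,0,0],40],
  [[0,0,0],[0,0,0],40],
  [[0,0,0],[0,0,0],40],
])

```text
time: 11.65
tool_pos: [0.5765, 0.1961, 0.0967]
tcp_rot: [-2.253, -2.189, 0.0]
wrist_force: [-0.6, -0.0, 0.1]
width: 0.467
grip_force: 0.0
```

Call:
step_arm([
  [[0,0,0],[0,0,-8],40],
  [[0,0,0],[0,0,-20],40],
  [[0,0,0],[0,0,-40],40],
  [[0,0,0],[0,0,-40],40],
  [[0,0,0],[0,0,-40],40],
])

```text
time: 12.07
tool_pos: [0.576, 0.1959, 0.2463]
tcp_rot: [-2.253, -2.189, 0.002]
wrist_force: [1.5, 0.7, 0.3]
width: 0.468
grip_force: 0.0
```

Call:
step_arm([
  [[0,0,0],[40,0,-10],40],
  [[0,0,0],[40,0,-10],40],
  [[0,0,0],[40,0,0],40],
  [[0,0,0],[0,0,0],40],
  [[0,0,0],[0,0,0],40],
])

```text
time: 12.48
tool_pos: [0.5797, 0.3181, 0.2656]
tcp_rot: [2.25, 2.193, 0.001]
wrist_force: [0.1, -0.3, -0.2]
width: 0.472
grip_force: 0.0
```

```bash
python3 - <<'E'
from h import *
s=read_state();rep();k=calibration("wrist");a=read_camera("wrist");b=read_camera("scene")
cv2.imwrite("pics/w6.png",cv2.resize(np.hstack([a,b])[:,:,::-1],(800,300)))
print(s["tool_pos"],s["joint_vel"].round(3))
E
```

```text
12.48 tcp pump [-24.8 537.5] z 0.2656 yawerr 0.0831 toolz [ 8.e-04  4.e-04 -1.e+00] [ 0.1 -0.3 -0.2] 0.47160145697930916
[0.57970175 0.31814606 0.26558463] [-0.04  -0.007  0.041 -0.018  0.004 -0.006]
```

View pics/w6.png

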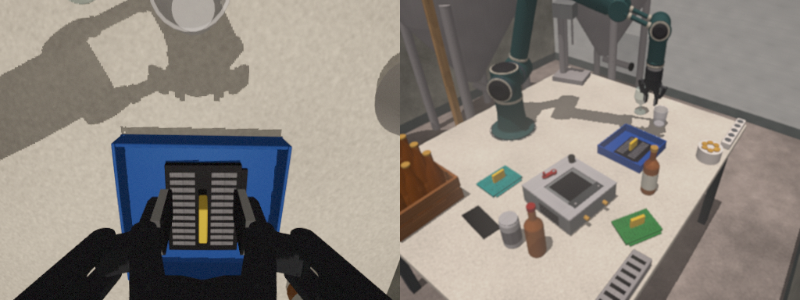

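The panel lies flat, fin up, in the middle of the tray. The tab is still aside, the bystanders stand where they were, and the arm is clear.

```bash
python3 -c "
from workcell import *
print(finish_job())"
```

```text
the job is handed in; nothing more can be done
None
```

The job is done and handed in at about 12.5 s: the tab is swung aside, the panel lies flat, fin up, in the middle of the wash tray, and the last pictures showed nothing else moved.

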